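Clip the whisk and tug-test it

TASK

Take the steel whisk out of the half-open drawer, snap its handle down fully home into one of the two pairs of spring clips on the wooden utensil rail and let go of it, so that the clips alone hold it. Then take hold of the handle again and prove the clips: pull straight up with about 10 newtons for about half a second without pulling it out. One pair, you cannot see which, has lost its spring and lets go under a far lighter pull; if you meet that one do the same in the other, leave the whisk tested, fully home and released in the pair that holds, and leave the other things where they are.

Things in the scene. Friction and masses are not known exactly. Their poses are not given: they have to be found in the camera images.
- whisk_grip (a point): Centre of the steel whisk's plain round handle, on its axis; x runs along the handle from the butt to the wire balloon, z up as it lies. Handle straight, 20 mm in diameter, 58 mm each way from here. In the drawer it lies on butt knob and balloon: the handle slopes up 3.6 degrees towards the balloon, its centre about 16 mm above the drawer floor.
- whisk: The whisk itself, 245 mm long, 75 to 125 g; same origin and axes as whisk_grip. Butt knob 24 mm across, centred 58 mm behind the origin, with a hanging loop; wire balloon 50 mm across, from 66 to 172 mm ahead.
- rail: Fixed wooden utensil rail: plank 190 (x) x 125 (y) x 18 mm, origin at the centre of its underside. Two parallel berths 90 mm apart, each for a handle lying along the rail's y. A berth is two steel spring clips, 13 mm wide, centred 34 mm either side of the berth's centre, so 55 mm are free between them for fingers; there the plank's top is 28 mm below the axis of a clipped handle.
- berth_near (a point): Centre of the berth at the rail's -x side: where the handle's centre lies when fully home in the V saddles (46 mm above the shelf). The handle goes in from straight above, either way round, both clips together: it meets the lips some 15 mm above home and is past them at 8 mm above home, after at most 20 N of push in the sound pair, 2 N in the slack one.
- berth_far (a point): The same for the berth at the rail's +x side. Either berth can be the slack one; they look alike. The sound pair presses the handle into the saddles with about 7 N; pulled with 10 N it rises half a millimetre, and it slips out at about 16 N (3 mm up). The slack pair lets go at 1 to 2 N. The clips' mouths flare to 30 mm wide, 17 mm above this point.
- cabinet_drawer0_handle (a point): Grip point of the brass knob on the drawer's front panel; it moves along x with the drawer.
- drawer_open (a point): Centre of the drawer's open part, on its floor, 22 mm above the shelf; axes of the low wooden drawer unit (400 x 460 x 75 mm, fixed), whose drawer is pulled 180 mm out to -x. From this point the open part spans x -87 to 87 mm (drawer front wall to the unit's front edge), y -209 to 209 mm; drawer walls rise 37 mm, its front panel 46 mm, the unit's top is 53 mm above the floor.
- ramekin: White ceramic ramekin, 64 mm across, 38 mm high, in the drawer beyond the whisk's butt. Origin at the centre of its underside.
- can_opener: Aluminium can opener, 150 x 35 x 27 mm, lying in the drawer near its front panel. Origin on its underside, near the middle.
- spatula: Spatula with red silicone blade and wooden handle, 247 x 46 x 14 mm, lying at the drawer's -y end, blade to the front, its handle under the unit's top. Origin on its underside, near the middle.
- spoon: Wooden spoon lying on the shelf behind the rail.
- mate: Dark wooden mate cup, 72 mm across, 75 mm high, standing on the shelf. Origin at the centre of its underside.
Things that resemble listed ones, but are neither listed nor needed, are in the scene too. Several things look just like the rail: the one meant starts farthest to the robot's left.

How it is judged:
By the outcome, as a careful person would: the job done as asked, in the order asked, and still so for the second after the job is handed in, with the robot touching nothing.
It also fails if it takes over 67 s, if anything falls off the work surface, if the arm or the gripper's body presses on something with over 40 N, if the wrist force passes 120 N, or if a joint passes its speed limit or range.

ROBOT

A 6-joint arm with a two-finger parallel gripper is mounted at the origin on the work surface. World frame = base frame: x ahead of the robot, y to its left, z up, the work surface at z = 0. Lengths are in mm, angles in rad, forces in N, time in s.
With the tool pointing down it reaches from about 275 to 1000 mm from the base axis. Payload 8.4 kg.
Tool frame: the origin (TCP) lies on the centre line of the jaws, within the pads' length; the fingertips stand 8 mm ahead of it and the grasp point (between the pads) lies 11 mm behind it; x points along the fingers, y is the direction in which the jaws open and shut, and the axes are right-handed (so a half turn about x gives the same grasp; the last joint's range is limited). The gripper opens to 85 mm and grips with 20 to 120 N. Pads are 22 mm wide; open, the fingers measure 114 mm over their backs; the gripper's body (76 mm by 85 mm) begins 54 mm behind the grasp point. The pads swing forward as they close: fully open they stand 13 mm farther back than shut.
Start: joints at [-1.324, 0.353, 1.633, -0, 1.155, -0.002], TCP at [153.899, -605.758, 239.281] pointing down, gripper open.
Joint ranges: [-2.63, 2.63], [-0.92, 2.1], [0.06, 2.66], [-1.3, 4.44], [0, 2.69], [-3.02, 3.02]. Speed limits (rad/s): [2.22, 2.22, 2.79, 3.14, 3.14, 3.14].

INTERFACE

Orientations are given as [roll, pitch, yaw] about the fixed x, y, z axes, in that order (R = Rz(yaw) Ry(pitch) Rx(roll)).
In Python, from bench import env gives the robot as it stands.
- The arm moves only by the tool play_rows, never from a script. Its argument "steps" is one flat list of numbers, 5 for each row, row after row: the closure in counts, from 0 (fully open) to 255 (shut), then the shift along the tool's x, y, z in mm, then the turn about the tool's x in degrees. In form: [fingers, tx, ty, tz, turn, fingers, tx, ty, tz, turn, ...]. A call has 1 to 20 rows; each row shifts and turns the commanded pose from where the row before left it, along the tool's axes as they then stand; what a row does not reach is not made up. A row lasts 1/12 s, in which the tool goes at most 41.7 mm and 7.16 degrees, less where a joint would pass 70% of its speed; a pose out of reach is approached as far as the arm can. A call is refused whole if a number of a shift passes 41.7 or a number of a turn 7.16, either way. A call with a gripper value outside its range is refused whole. The fingers move at their own pace and stop on an object; "force" is the grip in N (left out, the last holds). Time passes only in rows, so rows that do not move let the fingers close. It gives the time, the measured TCP pose, the force and the opening at its end, in the units of the state.
- env.sense(): the state, without advancing time (a new reading comes with each control period).
- env.get_image(name): name is "scene" or "top" or "wrist"; returns a dict with "color" (480x640x3 uint8, red, green, blue), "fx", "fy", "cx", "cy" (pixels), "camera_from_world" (4x4, takes a point from world to camera coordinates). Camera axes: x right, y down, z forward; pixel columns grow to the right and rows downward; lengths in mm; the calibration is good to about 2 mm. A picture is of the moment at which its call begins. There is no depth.
- env.close_job(): hands the job in, once; it reports no verdict.
The state is a dict: "time": time; "joint_positions": joint angles; "joint_vel": joint speeds; "effort": joint torques, N m; "ee_pos": TCP position; "eef_rot": TCP orientation; "force": force on the tool from outside, world axes, zero at the start; "ft_torque": the same for the moment, N m; "grip_width": finger opening in mm.
Only numpy, scipy, OpenCV 4.12 (cv2) and the standard library are available. Lean on these libraries where they do the work, as an engineer would, in place of code of your own. Each camera call takes 0.05 s, during which the arm holds its last target. There are 200 camera calls.

## Working session

There is one attempt and no reset: what is moved stays moved. The work goes in short steps, Python scripts to look and compute and a tool call to move; the robot and the scene stay as the last step left them, time stands still between calls to the robot, and variables do not carry over. Pictures are saved under pics/ and viewed, about 8 in all and at most 12, crops included, and the job is handed in when it is done.

Besides the shell and the picture viewer there is one more tool, called by a JSON object that holds its "fn" and its "kwargs". play_rows: Moves the arm, as the interface text tells. Its arguments: {"type":"object","properties":{"steps":{"type":"array"},"force":{"type":"number"}},"required":["steps"]}

```bash
mkdir -p pics; ls
cat > h.py <<'E'
import numpy as np, cv2, pickle
from bench import env
def snap(n,tag):
    d=env.get_image(n); pickle.dump(d,open(f'pics/{tag}.pkl','wb'))
    cv2.imwrite(f'pics/{tag}.png',d['color'][:,:,::-1]); return d
def load(tag): return pickle.load(open(f'pics/{tag}.pkl','rb'))
def toz(d,u,v,z):
    T=np.array(d['camera_from_world']);R=T[:3,:3];c=-R.T@T[:3,3]
    r=R.T@np.array([(u-d['cx'])/d['fx'],(v-d['cy'])/d['fy'],1]); return c+r*(z-c[2])/r[2]
def proj(d,p):
    q=np.array(d['camera_from_world'])@np.array([*p,1.]);return d['fx']*q[0]/q[2]+d['cx'],d['fy']*q[1]/q[2]+d['cy']
def crop(tag,x0,y0,x1,y1,s):
    im=cv2.imread(f'pics/{tag}.png')[y0:y1,x0:x1]
    cv2.imwrite(f'pics/{tag}_c{x0}_{y0}.png',cv2.resize(im,None,fx=s,fy=s,interpolation=cv2.INTER_CUBIC))
E
python3 - <<'E'
from h import *
a=snap('top','top0');b=snap('scene','scene0')
for d in(a,b):
    T=np.array(d['camera_from_world']);print((-T[:3,:3].T@T[:3,3]).round(),d['fx'])
print(env.sense())
E
```

```text
pics
[ 351.   37. 1003.] 435.6326891315394
[1305.  226.  824.] 538.0749199846306
{'time': 0.1, 'joint_positions': array([-1.32438337e+00,  3.53552223e-01,  1.63407364e+00,  1.57196416e-06,
        1.15519456e+00, -2.36905868e-03]), 'joint_vel': array([-0.00091802, -0.00283419, -0.0035781 , -0.0021386 , -0.00011037,
        0.0008568 ]), 'effort': array([-5.46566716e-04, -6.06356478e+01, -3.42819965e+01,  1.35891571e-05,
        4.13124319e-03, -5.76575886e-06]), 'ee_pos': array([ 153.8059772 , -605.34368075,  238.64746596]), 'eef_rot': array([-1.5743361 ,  1.56956856,  1.81603794]), 'force': array([ 0.24170903, -0.39277418, -0.35255767]), 'ft_torque': array([ 0.04340521,  0.00203976, -0.03695832]), 'grip_width': 85.42835113843422}
```

View pics/top0.png

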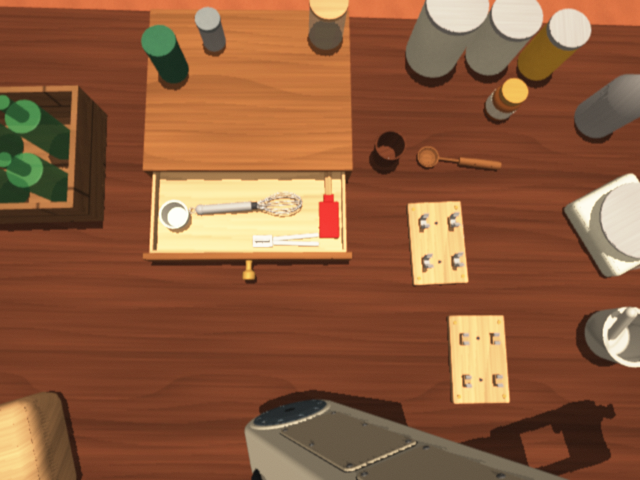

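View pics/scene0.png

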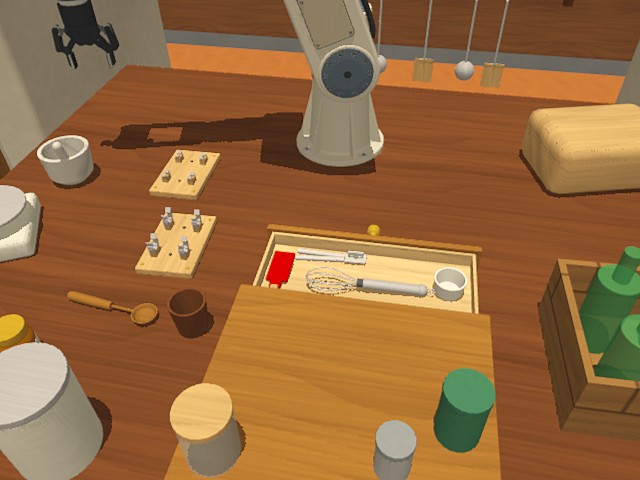

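The top view shows up = +x and left = +y. Rail candidates are (438,243) and (479,359); the one farthest left is (438,243). The only whisk candidate is the one in the drawer, with its handle from (198,209) to (256,206). The ladles and spatulas hanging behind the robot aren't it. Next I'll check these in close crops.

Run:
```python
from h import *
im=cv2.imread('pics/top0.png')
a=cv2.resize(im[180:260,140:360],(792,288),interpolation=cv2.INTER_CUBIC) #3.6x
b=cv2.resize(im[195:290,400:480],None,fx=3.1,fy=3.1,interpolation=cv2.INTER_CUBIC)
s=cv2.imread('pics/scene0.png');c=cv2.resize(s[200:285,130:225],None,fx=3.1,fy=3.1,interpolation=cv2.INTER_CUBIC)
o=np.zeros((600,800,3),np.uint8);o[:288,:792]=a;o[300:300+b.shape[0],:b.shape[1]]=b;o[300:300+c.shape[0],400:400+c.shape[1]]=c
cv2.imwrite('pics/c1.png',o)
```

```text
(no output)
```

View pics/c1.png

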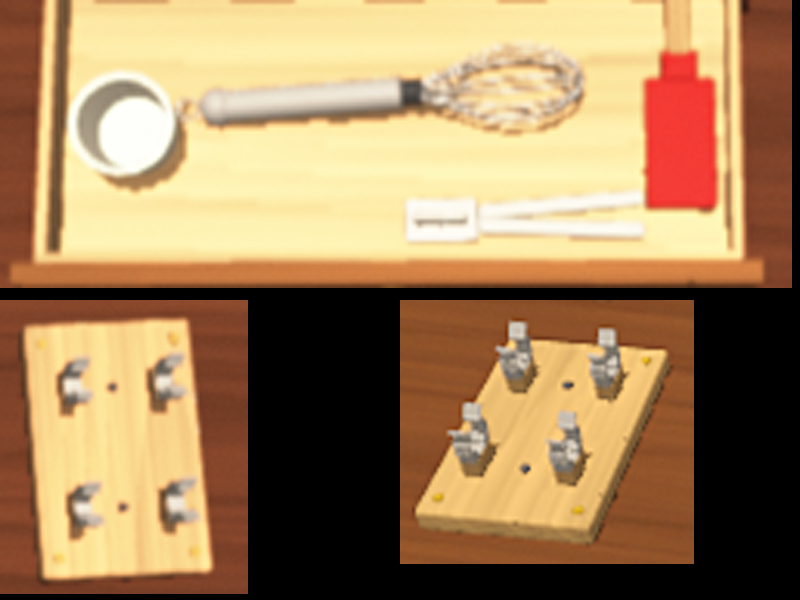

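Run:
```python
from h import *
d=load('top0');s=load('scene0')
A=lambda u,v:(140+u/3.6-.5+.14,180+v/3.6-.36)
B=lambda u,v:(400+u/3.1-.34,195+(v-300)/3.1-.34)
C=lambda u,v:(130+(u-400)/3.1-.34,200+(v-300)/3.1-.34)
k=toz(d,*A(213,107),34);e=toz(d,*A(411,93),44)
print('knob',k,'collar',e,np.linalg.norm(e-k),'yaw',np.degrees(np.arctan2(*(e-k)[[1,0]])))
print('handle near end',toz(d,*A(401,94),43))
for p in[(24,324),(187,320),(211,570),(42,578)]: print('corner',toz(d,*B(*p),18).round(1))
print('corner mean',np.mean([toz(d,*B(*p),18) for p in[(24,324),(187,320),(211,570),(42,578)]],0))
for p in[(112,386),(123,507)]: print('dot',toz(d,*B(*p),18).round(1))
for p in[(568,384),(525,468)]: print('dot scene',toz(s,*C(*p),18).round(1))
for p in[(516,338),(668,352),(590,530),(417,515)]: print('cs',toz(s,*C(*p),18).round(1))
# whisk in scene
for u,v,z in[(427,290,34),(357,283.5,44)]: print('scene whisk',toz(s,u,v,z).round(1))
# clip tops
for p in[(78,362),(170,358),(90,488),(182,484)]: print('clip',toz(d,*B(*p),63).round(1))
print('ramekin',toz(d,*A(124,125),60)); print('opener',[toz(d,*A(*p),40).round() for p in[(408,198),(478,198),(645,195)]])
print('spat', [toz(d,*A(*p),30).round() for p in[(645,80)]],'panel',[toz(d,*A(*p),68).round() for p in[(12,265),(764,261)]])
```

```text
knob [559.31058222 268.18672981  34.        ] collar [568.89142629 143.36187585  44.        ] 125.59075101027554 yaw -85.61090819134239
handle near end [568.33659589 149.67835885  43.        ]
corner [ 590.3 -209.9   18. ]
corner [ 596.3 -333.1   18. ]
corner [ 408.9 -345.1   18. ]
corner [ 400.6 -220.5   18. ]
corner mean [ 499.02193729 -277.16762169   18.        ]
dot [ 544.5 -275.2   18. ]
dot [ 453.9 -281.3   18. ]
dot scene [ 455.8 -280.3   18. ]
dot scene [ 546.4 -275.    18. ]
cs [ 412.6 -340.5   18. ]
cs [ 406.5 -219.9   18. ]
cs [ 594.7 -207.1   18. ]
cs [ 604.  -328.8   18. ]
scene whisk [561.3 276.8  34. ]
scene whisk [579.7 140.   44. ]
clip [ 552.5 -236.9   63. ]
clip [ 557.  -303.1   63. ]
clip [ 462.2 -243.7   63. ]
clip [ 466.4 -309.    63. ]
ramekin [541.28748005 315.37809548  60.        ]
opener [array([503., 143.,  40.]), array([504., 100.,  40.]), array([508.,  -4.,  40.])]
spat [array([584.,  -3.,  30.])] panel [array([453., 374.,  68.]), array([465., -75.,  68.])]
```

```bash
cat >> h.py <<'E'
from scipy.spatial.transform import Rotation as Ro
def st():
    s=env.sense();R=Ro.from_euler('xyz',s['eef_rot']).as_matrix();return s,R
def go(p,yaw_y=None):
    s,R=st();d=np.array(p)-s['ee_pos'];t=0
    yy=np.degrees(np.arctan2(R[1,1],R[0,1]))
    if yaw_y is not None:
        t=(yaw_y-yy+90)%180-90   # world yaw change of tool y
    print('t',s['time'],'pos',s['ee_pos'].round(1),'F',s['force'].round(1),'w',round(s['grip_width'],1),'q',s['joint_positions'].round(2))
    print('x axis',R[:,0].round(3),'yaw of y',yy.round(2),'turn about tool x',round(-t,2))
    R2=R@Ro.from_euler('x',-t,degrees=True).as_matrix()
    print('shift before turn',(R.T@d).round(1),' after turn',(R2.T@d).round(1))
E
python3 - <<'E'
from h import *
go([564.5,208,150],4.0)
E
```

```text
t 0.1 pos [ 153.8 -605.3  238.6] F [ 0.2 -0.4 -0.4] w 85.4 q [-1.32  0.35  1.63  0.    1.16 -0.  ]
x axis [-0.     0.001 -1.   ] yaw of y -75.75 turn about tool x -79.75
shift before turn [  89.5 -687.1 -598.3]  after turn [  89.5  466.4 -782.6]
```

{"fn": "play_rows", "kwargs": {"steps": [0,0,0,0,-6.65,0,0,0,0,-6.65,0,0,0,0,-6.65,0,0,0,0,-6.65,0,0,0,0,-6.65,0,0,0,0,-6.65,0,0,0,0,-6.65,0,0,0,0,-6.65,0,0,0,0,-6.65,0,0,0,0,-6.65,0,0,0,0,-6.65,0,0,0,0,-6.65,0,0,20,-34,0,0,0,20,-34,0,0,0,20,-34,0,0,0,20,-34,0,0,0,20,-34,0,0,0,20,-34,0,0,0,20,-34,0,0,0,20,-34,0]}}

```text
time: 1.77
ee_pos: [294.5, -321.3, 239.1]
eef_rot: [-2.939, 1.571, 1.844]
force: [0.1, -0.2, -0.2]
grip_width: 85.7
```

{"fn": "play_rows", "kwargs": {"steps": [0,0,20,-34,0,0,0,20,-34,0,0,0,20,-34,0,0,0,20,-34,0,0,0,20,-34,0,0,0,20,-34,0,0,0,20,-34,0,0,0,20,-34,0,0,0,20,-34,0,0,0,20,-34,0,0,0,20,-34,0,0,0,20,-34,0,0,0,20,-34,0,0,0,20,-34,0,0,0,0,0,0,0,0,0,0,0]}}

```text
time: 3.1
ee_pos: [540.1, 173.2, 238.5]
eef_rot: [-1.366, 1.57, -2.863]
force: [-0.3, -0.1, -0.4]
grip_width: 85.4
```

Run:
```python
from h import *
go([564.5,208,150],4.0)
snap('wrist','w1')
```

```text
t 3.1 pos [540.1 173.2 238.5] F [-0.3 -0.1 -0.4] w 85.4 q [0.31 0.26 1.76 0.   1.12 0.23]
x axis [-0.001 -0.    -1.   ] yaw of y 4.21 turn about tool x 0.21
shift before turn [ 88.5  27.  -32.9]  after turn [ 88.5  26.8 -33. ]
```

View pics/w1.png

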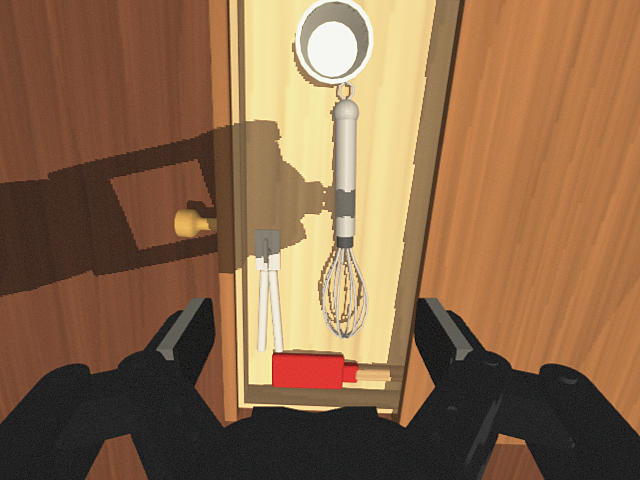

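Wrist view: the handle runs from the knob at (345.5,110) to the collar at (345,240), with the ramekin at (334,40) beyond the butt. Nothing stands in the way at mid-handle.

Run:
```python
from h import *
d=load('w1')
k=toz(d,345.5,110,34.5);c=toz(d,345,240,42)
print(k,c,np.linalg.norm(c-k), 'yaw',np.degrees(np.arctan2(*(c-k)[[1,0]])))
u=(c-k)/np.linalg.norm(c-k); g=k+58*u; print('grip',g)
go([g[0],g[1],100],4.5)
```

```text
[562.75184106 265.19208563  34.5       ] [574.0902935  142.07917613  42.        ] 123.8612085740107 yaw -84.73801738783095
grip [568.0612535  207.54248869  38.01199544]
t 3.15 pos [539.4 171.9 238.5] F [-0.6  0.3  0.4] w 85.6 q [ 0.31  0.26  1.76 -0.    1.12  0.23]
x axis [-0.001 -0.001 -1.   ] yaw of y 4.15 turn about tool x -0.35
shift before turn [138.5  31.3 -33.5]  after turn [138.5  31.5 -33.3]
```

{"fn": "play_rows", "kwargs": {"steps": [0,20,10,-11,-0.6,0,30,11,-11,0,0,30,10,-11,0,0,30,0,0,0,0,30,0,0,0,0,20,0,0,0,0,0,0,0,0]}}

```text
time: 3.73
ee_pos: [564.8, 204.3, 75.1]
eef_rot: [-1.284, 1.563, -2.775]
force: [-1.0, -0.4, 0.0]
grip_width: 85.0
```

Run:
```python
from h import *
go([567.5,207.3,36],4.8)
```

```text
t 3.7333 pos [564.8 204.3  75.1] F [-1.  -0.4  0. ] w 85.0 q [ 0.34  0.52  1.8  -0.    0.83  0.26]
x axis [-0.007 -0.003 -1.   ] yaw of y 4.58 turn about tool x -0.22
shift before turn [39.   3.3 -2.8]  after turn [39.   3.3 -2.8]
```

{"fn": "play_rows", "kwargs": {"steps": [0,12,1.5,-1.5,0,0,12,1.5,-1,0,0,10,0,0,0,0,4,0,0,0,0,0,0,0,0,130,0,0,0,0,160,0,0,0,0,180,0,0,0,0,255,0,0,0,0,255,0,0,0,0,255,0,0,0,0,255,0,0,0,0], "force": 60}}

```text
time: 4.73
ee_pos: [571.2, 209.6, 41.7]
eef_rot: [1.724, 1.57, 0.235]
force: [-1.7, 0.6, 5.3]
grip_width: 17.6
```

Run:
```python
from h import *
go([567.5,207.3,36],4.8)
```

```text
t 4.7333 pos [571.2 209.6  41.7] F [-1.7  0.6  5.3] w 17.6 q [ 0.35  0.57  1.8  -0.    0.77  0.27]
x axis [ 0.  0. -1.] yaw of y 4.67 turn about tool x -0.13
shift before turn [ 5.7 -3.9  2. ]  after turn [ 5.7 -3.9  2. ]
```

{"fn": "play_rows", "kwargs": {"steps": [120,0,0,0,0,120,0,0,0,0,120,0,0,0,0,120,3.5,0,0,0,120,3.5,0,0,0,120,0,0,0,0,255,0,0,0,0,255,0,0,0,0,255,0,0,0,0,255,0,0,0,0,255,0,0,0,0], "force": 60}}

```text
time: 5.65
ee_pos: [571.1, 209.5, 34.4]
eef_rot: [1.636, 1.571, 0.146]
force: [-0.2, -0.4, 0.5]
grip_width: 18.0
```

Run:
```python
from h import *
go([567.5,207.3,36],4.8)
snap('wrist','w2')
```

```text
t 5.65 pos [571.1 209.5  34.4] F [-0.2 -0.4  0.5] w 18.0 q [ 0.35  0.58  1.8  -0.    0.76  0.27]
x axis [ 0.  0. -1.] yaw of y 4.66 turn about tool x -0.14
shift before turn [-1.6 -3.7  1.9]  after turn [-1.6 -3.7  1.9]
```

View pics/w2.png

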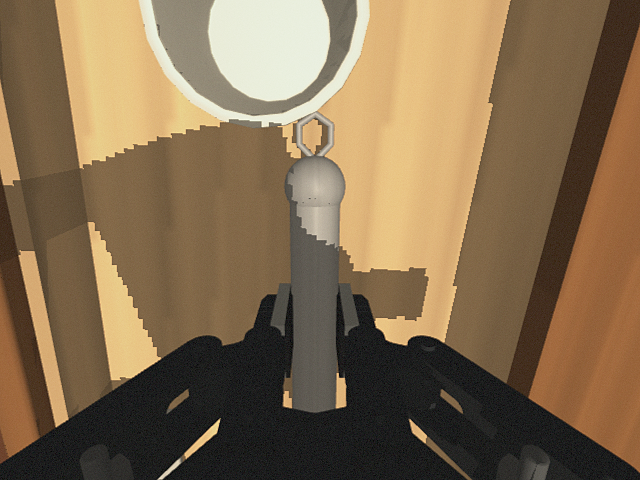

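Picture: the pads sit either side of the handle, clear of the knob at (316,182), with the loop next to the ramekin but not caught on it. Lifting now and going to a viewing pose over the rail.

{"fn": "play_rows", "kwargs": {"steps": [255,-8,0,0,0,255,-16,0,0,0,255,-25,0,0,0,255,-40,0,0,0,255,-40,0,0,0,255,-40,0,0,0,255,-36,0,0,1.15,255,0,-6,30,0,255,0,-6.5,33,0,255,0,-6.5,33,0,255,0,-6.5,33,0,255,0,-6.5,33,0,255,0,-6.5,33,0,255,0,-6.5,33,0,255,0,-6.5,33,0,255,0,-6.5,33,0], "force": 80}}

```text
time: 7.03
ee_pos: [530.5, -89.0, 239.9]
eef_rot: [1.521, 1.57, 0.012]
force: [0.5, -0.6, -1.0]
grip_width: 17.0
```

{"fn": "play_rows", "kwargs": {"steps": [255,0,-6.5,33,0,255,0,-6.5,33,0,255,0,-6.5,33,0,255,0,-6.5,33,0,255,0,-6.5,33,0,255,0,-6.5,33,0,255,0,-6.5,33,0,255,0,0,0,0,255,0,0,0,0,255,0,0,0,0,255,0,0,0,0]}}

```text
time: 7.95
ee_pos: [499.8, -319.7, 239.4]
eef_rot: [-2.939, 1.57, 1.835]
force: [-0.2, 0.0, -2.2]
grip_width: 17.4
```

Run:
```python
from h import *
snap('wrist','w3')
go([545.5,-275,100],3.5)
```

```text
t 8.0 pos [ 499.9 -319.6  239.4] F [ 0.1  0.5 -1.2] w 17.1 q [-0.57  0.3   1.7   0.    1.13 -0.63]
x axis [-0.  0. -1.] yaw of y 3.57 turn about tool x 0.07
shift before turn [139.4  48.2 -41.6]  after turn [139.4  48.2 -41.7]
```

View pics/w3.png

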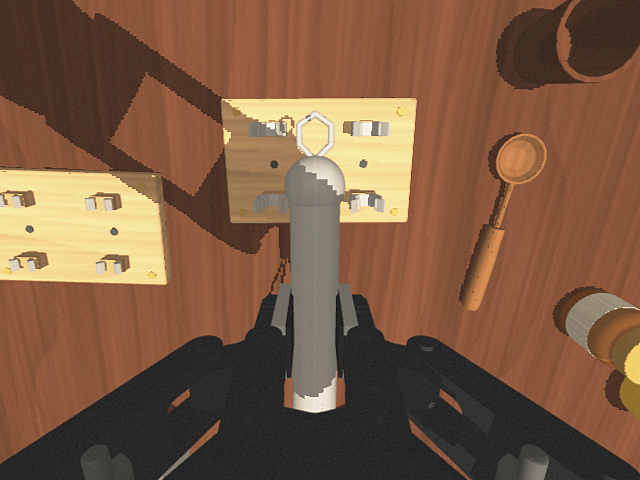

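Picture: the rail is square to the view, with its dots at (274,164) and (363,164) and clips at (272,129), (368,129), (270,202), (367,202). The whisk is held straight, with the knob at (316,182).

Run:
```python
from h import *
d=load('w3')
a,b=toz(d,274,164,18),toz(d,363,164,18);print('dots',a,b,np.degrees(np.arctan2(*(b-a)[[1,0]])))
c=[toz(d,*p,18) for p in[(222,98),(416,98),(409,222),(232,222)]]
print('corners',np.array(c).round(1),np.mean(c,0))
k=toz(d,316,182,239);print('knob',k)
g=toz(d,315,285,243.);print('handle near pads',g)
go([b[0],b[1],100],3.5)
```

```text
dots [ 457.50901066 -282.87445361   18.        ] [ 547.44549515 -277.29423796   18.        ] 3.5504330678934277
corners [[ 406.1 -223.6   18. ]
 [ 591.6 -212.1   18. ]
 [ 602.7 -334.9   18. ]
 [ 414.5 -346.6   18. ]] [ 503.73226847 -279.30249923   18.        ]
knob [ 497.81571777 -263.78419638  239.        ]
handle near pads [ 500.06118349 -305.92780721  243.        ]
t 8.0 pos [ 499.9 -319.6  239.4] F [ 0.1  0.5 -1.2] w 17.1 q [-0.57  0.3   1.7   0.    1.13 -0.63]
x axis [-0.  0. -1.] yaw of y 3.57 turn about tool x 0.07
shift before turn [139.4  50.  -39.2]  after turn [139.4  50.  -39.3]
```

{"fn": "play_rows", "kwargs": {"steps": [255,0,16,-14,0,255,0,17,-14.5,0,255,0,16,-14,0,255,30,0,0,0,255,40,0,0,0,255,40,0,0,0,255,35,0,0,0,255,14,0,0,0,255,0,0,0,0,255,0,0,0,0,255,0,0,0,0]}}

```text
time: 8.92
ee_pos: [547.3, -275.3, 81.8]
eef_rot: [1.064, 1.569, -0.445]
force: [0.5, -0.9, -0.2]
grip_width: 17.6
```

Run:
```python
from h import *
go([546.2,-274,60],3.55)
d=snap('scene','s2')
crop('s2',80,170,280,320,4)
```

```text
t 8.9167 pos [ 547.3 -275.3   81.8] F [ 0.5 -0.9 -0.2] w 17.6 q [-0.47  0.52  1.78  0.    0.84 -0.53]
x axis [ 0.002 -0.001 -1.   ] yaw of y 3.55 turn about tool x 0.0
shift before turn [21.8 -1.1 -1.4]  after turn [21.8 -1.1 -1.4]
```

View pics/s2_c80_170.png

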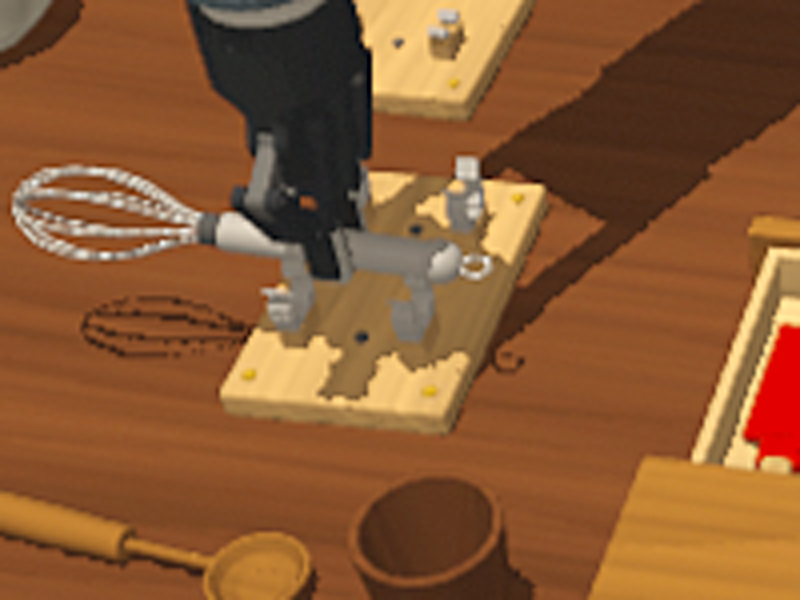

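The handle sits above the far berth's clips, with both clips under it between the knob and the collar. Lowering in stages and watching the force.

{"fn": "play_rows", "kwargs": {"steps": [255,6,-1,-1,0,255,6,0,0,0,255,5,0,0,0,255,3,0,0,0,255,0,0,0,0], "force": 100}}

```text
time: 9.38
ee_pos: [544.9, -274.4, 59.7]
eef_rot: [-2.263, 1.57, 2.511]
force: [0.1, 1.4, -0.1]
grip_width: 16.8
```

{"fn": "play_rows", "kwargs": {"steps": [255,1.5,0,0,0,255,1.5,0,0,0,255,0,0,0,0]}}

```text
time: 9.63
ee_pos: [545.1, -274.5, 57.1]
eef_rot: [-0.463, 1.571, -1.972]
force: [0.4, -0.5, -0.5]
grip_width: 16.3
```

{"fn": "play_rows", "kwargs": {"steps": [255,1.5,0,0,0,255,1.5,0,0,0,255,0,0,0,0]}}

```text
time: 9.88
ee_pos: [544.9, -274.3, 54.0]
eef_rot: [-2.285, 1.57, 2.489]
force: [1.4, 0.6, -1.5]
grip_width: 17.1
```

{"fn": "play_rows", "kwargs": {"steps": [255,1.5,0,0,0,255,1.5,0,0,0,255,0,0,0,0]}}

```text
time: 10.13
ee_pos: [545.0, -274.4, 51.0]
eef_rot: [-1.753, 1.571, 3.021]
force: [-0.6, 0.0, -1.1]
grip_width: 16.4
```

{"fn": "play_rows", "kwargs": {"steps": [255,1.5,0,0,0,255,1.5,0,0,0,255,0,0,0,0]}}

```text
time: 10.38
ee_pos: [545.0, -274.4, 48.0]
eef_rot: [-2.186, 1.57, 2.587]
force: [1.1, -0.4, -0.8]
grip_width: 16.7
```

{"fn": "play_rows", "kwargs": {"steps": [255,1.5,0,0,0,255,1.5,0,0,0,255,0,0,0,0]}}

```text
time: 10.63
ee_pos: [545.6, -274.6, 45.3]
eef_rot: [1.327, 1.57, -0.183]
force: [1.0, 0.6, 0.0]
grip_width: 16.4
```

{"fn": "play_rows", "kwargs": {"steps": [255,1.5,0,0,0,255,1,0,0,0,255,0,0,0,0]}}

```text
time: 10.88
ee_pos: [546.0, -274.7, 43.8]
eef_rot: [1.207, 1.569, -0.302]
force: [1.7, 0.2, 8.5]
grip_width: 16.8
```

{"fn": "play_rows", "kwargs": {"steps": [255,0.7,0,0,0,255,0.5,0,0,0,255,0,0,0,0]}}

```text
time: 11.13
ee_pos: [546.0, -274.8, 43.2]
eef_rot: [1.155, 1.569, -0.355]
force: [0.1, 1.8, 15.4]
grip_width: 16.4
```

The lips gave no resistance, so this looks like the slack pair. I'll pull up to confirm.

{"fn": "play_rows", "kwargs": {"steps": [255,-1.5,0,0,0,255,-1,0,0,0,255,0,0,0,0]}}

```text
time: 11.38
ee_pos: [545.8, -274.6, 44.7]
eef_rot: [1.209, 1.569, -0.301]
force: [3.1, 0.8, 3.9]
grip_width: 16.8
```

{"fn": "play_rows", "kwargs": {"steps": [255,-1,0,0,0,255,0,0,0,0]}}

```text
time: 11.55
ee_pos: [545.5, -274.6, 45.2]
eef_rot: [1.146, 1.57, -0.363]
force: [5.0, 0.3, 1.8]
grip_width: 16.7
```

{"fn": "play_rows", "kwargs": {"steps": [255,-1.5,0,0,0,255,0,0,0,0]}}

```text
time: 11.72
ee_pos: [544.6, -274.4, 46.4]
eef_rot: [-1.868, 1.57, 2.906]
force: [1.7, -0.3, 0.2]
grip_width: 16.5
```

{"fn": "play_rows", "kwargs": {"steps": [255,-1.5,0,0,0,255,0,0,0,0]}}

```text
time: 11.88
ee_pos: [544.4, -274.3, 47.8]
eef_rot: [-1.913, 1.569, 2.861]
force: [1.5, 0.1, -0.7]
grip_width: 16.5
```

The far pair is slack: it let go at under 2 N. Moving to the near pair.

{"fn": "play_rows", "kwargs": {"steps": [255,-15,0,0,0,255,-25,0,0,0,255,-10,0,0,0,255,0,-20,0,0,255,0,-34,0,0,255,0,-34,0,0,255,0,0,0,0,255,10,0,0,0,255,15,0,0,0,255,10,0,0,0,255,0,0,0,0,255,0,0,0,0]}}

```text
time: 12.88
ee_pos: [457.1, -279.4, 62.1]
eef_rot: [-2.164, 1.569, 2.61]
force: [-0.9, -0.4, -0.4]
grip_width: 16.8
```

Run:
```python
from h import *
go([456.4,-279.7,60],3.55)
```

```text
t 12.8833 pos [ 457.1 -279.4   62.1] F [-0.9 -0.4 -0.4] w 16.8 q [-0.55  0.46  1.96 -0.    0.73 -0.61]
x axis [-0.002  0.001 -1.   ] yaw of y 3.53 turn about tool x -0.02
shift before turn [ 2.1 -0.7  0.3]  after turn [ 2.1 -0.7  0.3]
```

{"fn": "play_rows", "kwargs": {"steps": [255,2,-0.5,0,0,255,2,0,0,0,255,0,0,0,0], "force": 120}}

```text
time: 13.13
ee_pos: [456.8, -279.8, 59.3]
eef_rot: [-2.281, 1.571, 2.492]
force: [-4.3, 0.3, 7.4]
grip_width: 16.3
```

{"fn": "play_rows", "kwargs": {"steps": [255,1.5,0,0,0,255,1.5,0,0,0,255,0,0,0,0]}}

```text
time: 13.38
ee_pos: [456.8, -279.9, 56.7]
eef_rot: [0.199, 1.571, -1.31]
force: [-3.5, 1.9, 6.0]
grip_width: 15.8
```

{"fn": "play_rows", "kwargs": {"steps": [255,1.5,0,0,0,255,1,0,0,0,255,0,0,0,0]}}

```text
time: 13.63
ee_pos: [456.9, -280.1, 54.1]
eef_rot: [0.353, 1.57, -1.156]
force: [-4.7, -0.7, 3.4]
grip_width: 16.0
```

{"fn": "play_rows", "kwargs": {"steps": [255,1.5,0,0,0,255,1,0,0,0,255,0,0,0,0]}}

```text
time: 13.88
ee_pos: [456.8, -280.1, 51.1]
eef_rot: [0.306, 1.57, -1.203]
force: [-2.2, -1.6, -0.3]
grip_width: 16.1
```

{"fn": "play_rows", "kwargs": {"steps": [255,1.5,0,0,0,255,1,0,0,0,255,0,0,0,0]}}

```text
time: 14.13
ee_pos: [456.8, -279.9, 48.4]
eef_rot: [1.564, 1.571, 0.054]
force: [-1.4, -1.7, -1.7]
grip_width: 16.4
```

{"fn": "play_rows", "kwargs": {"steps": [255,1.5,0,0,0,255,1,0,0,0,255,0,0,0,0]}}

```text
time: 14.38
ee_pos: [456.5, -279.4, 45.2]
eef_rot: [-2.662, 1.57, 2.111]
force: [0.5, -1.9, -9.7]
grip_width: 15.9
```

{"fn": "play_rows", "kwargs": {"steps": [255,1.0,0,0,0,255,1,0,0,0,255,0,0,0,0]}}

```text
time: 14.63
ee_pos: [456.3, -279.4, 43.8]
eef_rot: [-2.409, 1.569, 2.365]
force: [-0.5, 1.0, -5.8]
grip_width: 16.3
```

{"fn": "play_rows", "kwargs": {"steps": [255,1.0,0,0,0,255,0.5,0,0,0,255,0,0,0,0]}}

```text
time: 14.88
ee_pos: [456.4, -279.5, 43.1]
eef_rot: [-2.377, 1.57, 2.396]
force: [-3.7, 2.7, 6.0]
grip_width: 16.0
```

{"fn": "play_rows", "kwargs": {"steps": [255,1.0,0,0,0,255,0,0,0,0,255,0,0,0,0]}}

```text
time: 15.13
ee_pos: [456.5, -279.6, 42.8]
eef_rot: [-2.424, 1.57, 2.35]
force: [-7.3, 3.9, 15.2]
grip_width: 15.4
```

Run:
```python
from h import *
go([456.4,-279.7,42],3.55)
d=snap('scene','s3')
crop('s3',80,150,280,300,4)
```

```text
t 15.1333 pos [ 456.5 -279.6   42.8] F [-7.3  3.9 15.2] w 15.4 q [-0.55  0.49  1.96  0.    0.69 -0.61]
x axis [-0.  0. -1.] yaw of y 3.51 turn about tool x -0.04
shift before turn [ 0.8 -0.1  0.1]  after turn [ 0.8 -0.1  0.1]
```

View pics/s3_c80_150.png

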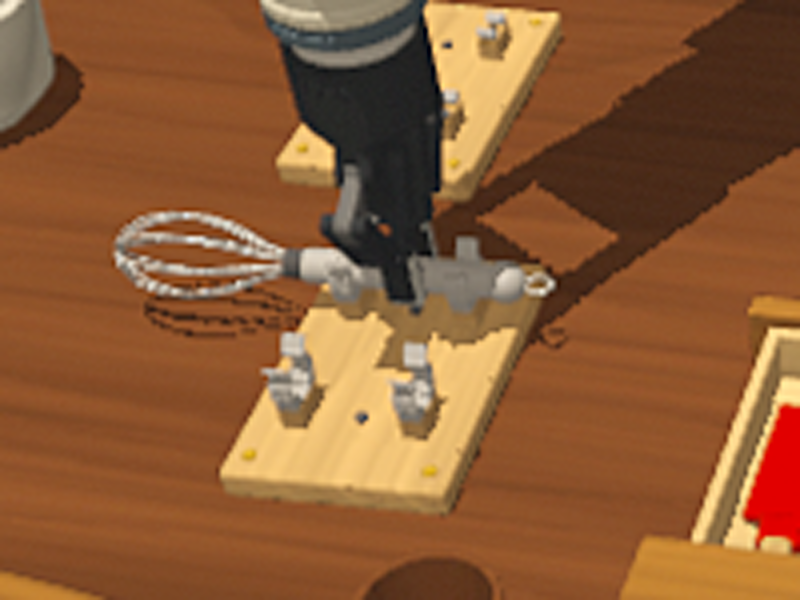

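The handle is seated between both near-berth clips. Now letting go and checking the force.

{"fn": "play_rows", "kwargs": {"steps": [110,0,0,0,0,110,0,0,0,0,110,0,0,0,0,110,0,0,0,0,110,-10,0,0,0,110,-15,0,0,0,110,-15,0,0,0,110,0,0,0,0,110,0,0,0,0,110,0,0,0,0,110,0,0,0,0], "force": 60}}

```text
time: 16.1
ee_pos: [456.3, -279.7, 81.1]
eef_rot: [-2.18, 1.57, 2.593]
force: [0.0, -0.2, -0.1]
grip_width: 48.3
```

Run:
```python
from h import *
go([456.4,-279.7,42],3.55)
d=snap('scene','s4');e=snap('wrist','w4')
im=np.zeros((600,800,3),np.uint8)
a=cv2.imread('pics/s4.png')[180:260,90:230];im[:320,:560]=cv2.resize(a,(560,320),interpolation=cv2.INTER_CUBIC)
im[330:570,:320]=cv2.resize(cv2.imread('pics/w4.png'),(320,240),interpolation=cv2.INTER_AREA)
cv2.imwrite('pics/c4.png',im)
```

```text
t 16.1 pos [ 456.3 -279.7   81.1] F [ 0.  -0.2 -0.1] w 48.3 q [-0.55  0.42  1.95 -0.    0.77 -0.61]
x axis [-0.001  0.    -1.   ] yaw of y 3.5 turn about tool x -0.05
shift before turn [39.1  0.1  0.1]  after turn [39.1  0.1  0.1]
```

View pics/c4.png

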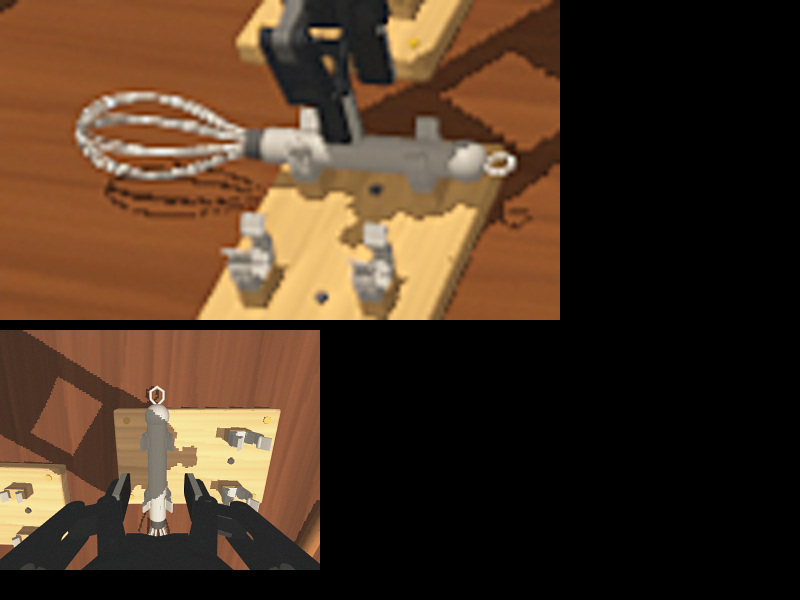

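The whisk stays in both near clips with the gripper off it, and the force reads about 0. Now regripping.

{"fn": "play_rows", "kwargs": {"steps": [110,15,0,0,0,110,14,0,0,0,110,8,0,0,0,110,2,0,0,0,110,0,0,0,0,110,0,0,0,0,255,0,0,0,0,255,0,0,0,0,255,0,0,0,0,255,0,0,0,0,255,0,0,0,0,255,0,0,0,0], "force": 80}}

```text
time: 17.2
ee_pos: [456.5, -280.1, 43.4]
eef_rot: [-0.392, 1.57, -1.901]
force: [-3.3, -0.0, 7.0]
grip_width: 16.9
```

{"fn": "play_rows", "kwargs": {"steps": [255,-0.3,0,0,0,255,0,0,0,0]}}

```text
time: 17.37
ee_pos: [456.5, -280.1, 43.4]
eef_rot: [-0.547, 1.57, -2.057]
force: [-4.0, -1.8, 7.0]
grip_width: 17.2
```

{"fn": "play_rows", "kwargs": {"steps": [255,-0.3,0,0,0,255,0,0,0,0]}}

```text
time: 17.53
ee_pos: [456.5, -280.1, 43.5]
eef_rot: [-0.697, 1.57, -2.206]
force: [-4.5, -2.7, 5.9]
grip_width: 17.2
```

{"fn": "play_rows", "kwargs": {"steps": [255,-0.5,-0.3,0,0,255,0,0,0,0]}}

```text
time: 17.7
ee_pos: [456.5, -280.0, 43.6]
eef_rot: [0.768, 1.57, -0.742]
force: [-1.0, -2.7, -0.3]
grip_width: 16.9
```

{"fn": "play_rows", "kwargs": {"steps": [255,-0.5,0,0,0,255,0,0,0,0]}}

```text
time: 17.87
ee_pos: [456.4, -279.7, 43.8]
eef_rot: [-2.915, 1.57, 1.858]
force: [-0.5, -1.0, -5.5]
grip_width: 17.3
```

{"fn": "play_rows", "kwargs": {"steps": [255,-0.4,0,0,0,255,0,0,0,0]}}

```text
time: 18.03
ee_pos: [456.3, -279.5, 44.2]
eef_rot: [-2.599, 1.57, 2.174]
force: [0.2, -0.1, -8.7]
grip_width: 17.1
```

{"fn": "play_rows", "kwargs": {"steps": [255,-0.15,0,0,0,255,0,0,0,0]}}

```text
time: 18.2
ee_pos: [456.3, -279.6, 44.4]
eef_rot: [-2.478, 1.57, 2.295]
force: [0.7, -1.2, -10.5]
grip_width: 17.3
```

{"fn": "play_rows", "kwargs": {"steps": [255,0,0,0,0,255,0,0,0,0,255,0,0,0,0]}}

```text
time: 18.45
ee_pos: [456.2, -279.6, 44.5]
eef_rot: [-2.464, 1.57, 2.309]
force: [0.9, 0.9, -12.5]
grip_width: 17.0
```

{"fn": "play_rows", "kwargs": {"steps": [255,0,0,0,0,255,0,0,0,0,255,0,0,0,0]}}

```text
time: 18.7
ee_pos: [456.2, -279.6, 44.6]
eef_rot: [-2.416, 1.57, 2.358]
force: [1.9, 2.4, -11.9]
grip_width: 17.1
```

Force held at 10.5–12.5 N for half a second. I'll ease it slightly to sit nearer 10 N for another half second, then seat and release.

{"fn": "play_rows", "kwargs": {"steps": [255,0.25,0,0,0,255,0,0,0,0,255,0,0,0,0]}}

```text
time: 18.95
ee_pos: [456.4, -279.8, 44.5]
eef_rot: [-2.438, 1.571, 2.336]
force: [0.8, 1.8, -8.5]
grip_width: 17.5
```

{"fn": "play_rows", "kwargs": {"steps": [255,0,0,0,0,255,0,0,0,0,255,0,0,0,0]}}

```text
time: 19.2
ee_pos: [456.4, -279.9, 44.5]
eef_rot: [-2.196, 1.571, 2.578]
force: [-0.0, 1.5, -8.6]
grip_width: 17.0
```

{"fn": "play_rows", "kwargs": {"steps": [255,0,0,0,0,255,0,0,0,0,255,0,0,0,0]}}

```text
time: 19.45
ee_pos: [456.4, -279.9, 44.5]
eef_rot: [-0.84, 1.571, -2.349]
force: [0.4, 2.3, -8.8]
grip_width: 17.1
```

{"fn": "play_rows", "kwargs": {"steps": [255,0.5,0,0,0,255,0.5,0,0,0,255,0.4,0,0,0,255,0,0,0,0]}}

```text
time: 19.78
ee_pos: [456.5, -280.2, 43.6]
eef_rot: [0.364, 1.57, -1.145]
force: [-3.6, 0.7, 1.6]
grip_width: 17.3
```

{"fn": "play_rows", "kwargs": {"steps": [255,0.5,0,0,0,255,0.4,0,0,0,255,0,0,0,0]}}

```text
time: 20.03
ee_pos: [456.6, -280.2, 43.4]
eef_rot: [0.568, 1.57, -0.942]
force: [-5.5, 2.6, 14.1]
grip_width: 17.3
```

{"fn": "play_rows", "kwargs": {"steps": [110,0,0,0,0,110,0,0,0,0,110,0,0,0,0,110,0,0,0,0,110,-10,0,0,0,110,-25,0,0,0,110,-40,0,0,0,110,-40,0,0,0,110,-40,0,0,0,110,0,0,-30,0,110,0,0,-30,0,110,0,0,-30,0,110,0,0,0,0,110,0,0,0,0]}}

```text
time: 21.2
ee_pos: [451.0, -189.0, 198.0]
eef_rot: [1.081, 1.57, -0.427]
force: [2.3, 0.4, -0.0]
grip_width: 48.4
```

Run:
```python
from h import *
go([456.4,-279.7,42],3.55)
a=snap('scene','s5');b=snap('top','t5')
im=np.zeros((600,800,3),np.uint8)
im[:300,:560]=cv2.resize(cv2.imread('pics/s5.png')[185:260,90:230],(560,300),interpolation=cv2.INTER_CUBIC)
im[300:,:400]=cv2.resize(cv2.imread('pics/t5.png'),(400,300),interpolation=cv2.INTER_AREA)
im[300:,400:]=cv2.resize(cv2.imread('pics/s5.png'),(400,300),interpolation=cv2.INTER_AREA)
cv2.imwrite('pics/c5.png',im)
for p in[(-58,0),(66,0)]:
    q=np.array([456.3,-281.5,46])+p[0]*np.array([.062,-.998,0]);print(proj(a,q))
```

```text
t 21.2 pos [ 451. -189.  198.] F [ 2.3  0.4 -0. ] w 48.4 q [-0.4   0.19  1.96 -0.    0.99 -0.46]
x axis [ 0.001 -0.    -1.   ] yaw of y 3.63 turn about tool x 0.08
shift before turn [156.1  -0.5  90.8]  after turn [156.1  -0.4  90.8]
(np.float64(205.74121646954964), np.float64(219.58353674389372))
(np.float64(153.18494093661818), np.float64(215.11856248123496))
```

View pics/c5.png

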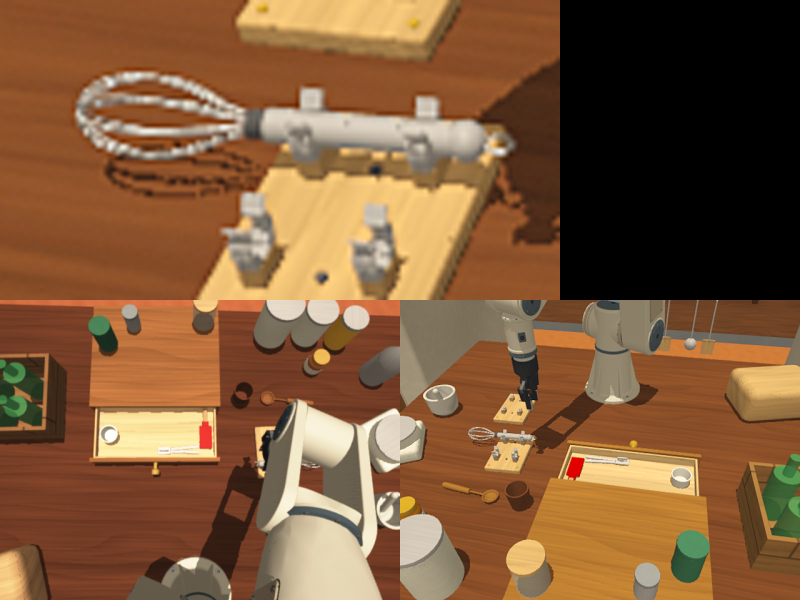

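The whisk lies level in both near clips. The knob is at pixel (207,219.5), against (205.7,219.6) predicted for fully home. Everything else is undisturbed, so I'm handing in.

```bash
python3 -c "
from bench import env
print(env.close_job())"
```

```text
the job is handed in; nothing more can be done
None
```

The whisk is clipped fully home in the near pair of the leftmost rail, pull-tested and released, and I handed the job in at about 21 s.

- **Far pair (tried first):** this is the slack one. The lips gave no measurable push on the way in, and it let go with no measurable downward hold as I drew the handle up. I tested it without first letting go of the handle, because the failure was already clear.
- **Near pair:** it snapped in with clear resistance and held the whisk alone with the gripper lifted off. I then gripped it again and pulled up. The force read 10.5–12.5 N for about 0.5 s, then about 8.6 N for another 0.5 s, and it did not come out. These readings include about 1 N of whisk weight.
- **Last checks:** I pressed it home again with about 14 N, released it and backed the arm away. The final picture shows it level in both clips, with the knob and collar within 1–3 pixels of where they should be when fully home. The ramekin, can opener, spatula, spoon and mate cup look unmoved.
- **Corrections and odd readings:**
  - The first grasp was about 6 mm too high; I opened, lowered and gripped again.
  - The gripper read 15–18 mm on the 20 mm handle throughout.
  - Sideways force on the far berth's saddles and the near pair's clips reached about 5–7 N, because the arm was about 1–2 mm off centre.

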